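# Brake the bottle turntable, load it, release the brake

## Task

Lock the bottle turntable by lifting its brake lever to the third notch and letting go of it there. Then take the white bottle from the worktop and stand it upright in the middle of the turntable. Finally press the release button under the hood until the lever has dropped right back down, leaving the bottle standing on the turntable and the two vials where they stand.

Things in the scene. Friction and masses are not known exactly. Their poses are not given: they have to be found in the camera images.
- stand: Turntable stand fixed to the worktop: white base plate 265 x 425 x 12 mm. Origin on the worktop, z up, x away from the robot at yaw 0 (yaw within 0.25 rad). In its frame, mm: plate x -110..155, y -208..218; lever pivot (70, -10, 75); turntable top (0, 135, 36); button top (-5, -140, 78); grey cheeks beside the pivot, radius 58, y -34..14; low grey brake-shoe guide x -18..50, y 22..63, up to z 42.
- lever_pivot (a point): Point on the axis of the brake lever's hinge, in the lever's middle plane, 75 mm above the worktop. The hinge axis runs along the stand's y axis.
- lever_grip (a point): Middle of the lever's black grip, 135 mm from the pivot, moving with the lever. Grip 78 mm long along the lever, 26 mm wide (stand's y), 24 mm thick. The lever points from the pivot to the stand's -x (robot side) and at rest rises 0.21 rad (12 degrees) above level: the grip's middle is then 132 mm from the pivot horizontally and 103 mm above the worktop.
- brake_lever (a joint): Lever angle, rad: 0 fully down, growing as the grip is lifted. Notches at 0.20, 0.40, 0.60 (the third), 0.80, 1.00; end stop 1.08. A spring pulls it down; lifting takes 2 to 6 N at the grip. Let go, it drops back to the last notch passed: let go between 0.62 and 0.76 it rests at about 0.60 (46 degrees above level). It comes down only while the release button is held in.
- button_top (a point): Middle of the top of the release button (grey, round, 26 mm diameter). The point's z axis points out of the button, tilted 0.70 rad (40 degrees) from vertical towards the stand's -x. The button goes in 8 mm, 1.5 N at first and 4 N fully in; the lever is freed by 6 mm and drops within a second. Let out early, the lever stops at a lower notch: press again.
- hood_edge (a point): Middle of the front lower edge of the white hood that covers the button from above: 43 mm out along the button's axis and 22 mm above that axis, measured square to it. The hood is 78 mm wide (stand's y). A tool pointing straight down cannot reach the button; press along the button's axis.
- release_button (a joint): Travel of the release button in m: 0 out, 0.008 fully in. It also flicks in and out as the lever ratchets up.
- turntable_mid (a point): Middle of the turntable's top, 36 mm above the worktop: an aluminium disc of 144 mm diameter with a black rubber top and a thin bright circle of 64 mm diameter in its middle. It spins freely about its upright axis unless the brake is on.
- bottle: The white bottle: white plastic with a paper slip round it; body 44 mm diameter up to about 75 mm, shoulder, then neck and cap 28 mm diameter from 91 mm to the top at 111 mm; 0.08 to 0.17 kg. It stands on the worktop left of the stand, next to two shorter glass vials; the three change places. Origin in the underside, z axis up.
- bottle_axis (a point): Point on the bottle's own axis, 60 mm above its underside.
- vial_large: Bystander: glass vial with a flip cap, 40 mm diameter, 86 mm tall, upright on the worktop beside the bottle. Origin in its underside, z axis up.
- vial_small: Bystander: small glass vial with a flip cap, 33 mm diameter, 70 mm tall, upright on the worktop beside the bottle. Origin in its underside, z axis up.
Things that resemble listed ones, but are neither listed nor needed, are in the scene too. There is more than one size of the bottle; the job needs the middle-sized.

How it is judged (in metres and radians):
On the way, in this order (a step that is already met when the one before it is completed fails the run):
1. the brake lever rests in its third notch, let go (value of joint brake_lever between 0.55 and 0.65 rad and contact force between the fingers and brake_lever below 0.3 N), for 0.3 s.
2. the bottle stands upright in the middle of the turntable, let go, with the lever still in its third notch (value of joint brake_lever between 0.55 and 0.65 rad and horizontal distance between bottle_axis and turntable_mid below 0.03 m and angle between bottle's own z axis and vertical below 0.1 rad and contact force between bottle and turntable above 0.2 N and contact force between each of the arm, the fingers and bottle below 0.1 N), for 0.3 s.
At the end, for the whole second after the job is handed in: The brake lever is fully down (below 0.06 rad), the release button is out again (less than 2 mm in), the bottle stands at rest and upright (within 0.1 rad) on the turntable with its axis within 30 mm of the middle, and both vials stand upright within 30 mm of where they were (value of joint brake_lever below 0.06 rad and value of joint release_button below 0.002 m and horizontal distance between bottle_axis and turntable_mid below 0.03 m and angle between bottle's own z axis and vertical below 0.1 rad and contact force between bottle and turntable above 0.2 N and linear speed of bottle below 0.05 m/s and distance of each of vial_large, vial_small from where it was at the start of the episode below 0.03 m and angle between each of vial_large, vial_small's own z axis and vertical below 0.15 rad); the robot touches nothing.
It fails at once if the bottle is toppled (angle between bottle's own z axis and vertical above 1 rad).
It fails at once if a vial is knocked over (angle between any of vial_large, vial_small's own z axis and vertical above 0.6 rad).
It also fails if it takes over 69 s, if anything falls off the work surface, if the arm or the gripper's body presses on something with over 40 N, if the wrist force passes 120 N, or if a joint passes its speed limit or range.

## Robot

A 7-joint arm with a two-finger parallel gripper is mounted at the origin on a cart in front of the work surface, level with it; the furniture and walls round the work are solid. World frame = base frame: x ahead of the robot, y to its left, z up, the work surface at z = 0. Lengths are in m, angles in degrees, forces in N, time in s.
With the tool pointing down it reaches from about 0.425 to 0.875 m from the base axis. Payload 4.7 kg.
Tool frame: the origin (TCP) lies midway between the tips of the shut fingers; the grasp point (between the pads) lies 19 mm behind it (env.grip_depth is the distance from the TCP to the grasp point, in m); z points along the fingers, x is the direction in which the jaws open and shut, and the axes are right-handed (so a half turn about z gives the same grasp; the last joint's range is limited). The gripper opens to 87 mm and grips with 3 to 60 N. Pads are 19 mm wide; open, the fingers measure 117 mm over their backs; the gripper's body (75 mm by 190 mm) begins 51 mm behind the grasp point.
Start: joints at [68.016, 18.392, -4.016, 83.108, 1.295, 78.541, -3.26], TCP at [0.252, -0.599, 0.223] pointing down, gripper open.
Joint ranges: [-163.93, 163.93], [-17.29, 119.83], [-79.2, 71.16], [3.27, 140.29], [-89.18, 269.18], [5.43, 117.66], [-154.24, 154.24]. Speed limits (degrees/s): [147.25, 147.25, 180, 180, 180, 180, 180].

## Interface

Orientations are given as [roll, pitch, yaw] about the fixed x, y, z axes, in that order (R = Rz(yaw) Ry(pitch) Rx(roll)).
In Python, from cell import sensors, vision, env gives the robot as it stands.
- The arm moves only by the shell command python3 -m inch 'ROWS' [OPENING] [FORCE]. ROWS is a JSON object of lists of equal length, an entry for each row: "dp": the shift along the tool's x, y, z in m, a list of three; "turn": the turn about the tool's z in degrees. A call has 1 to 8 rows; each row shifts and turns the commanded pose from where the row before left it, along the tool's axes as they then stand; what a row does not reach is not made up. A row lasts 1/8 s, in which the tool goes at most 62.5 mm and 10.7 degrees, less where a joint would pass 70% of its speed; a pose out of reach is approached as far as the arm can. A call is refused whole if a number of a shift passes 0.0625 or a number of a turn 10.7, either way. A call with a gripper value outside its range is refused whole. OPENING is the closure, from -1 (fully open) to 1 (shut), set as the call begins (- or left out, the last holds). The fingers move at their own pace and stop on an object; FORCE is the grip in N (left out, the last holds). Time passes only in rows, so rows that do not move let the fingers close. It gives the time, the measured TCP pose, the force and the opening at its end, in the units of the state.
- sensors.get_obs(): the state, without advancing time (a new reading comes with each control period).
- vision.read_camera(name): name is "side" or "top"; returns the picture (420x560x3 uint8, blue, green, red); there is no depth.
- vision.get_calibration(name): a dict with "K" (3x3 intrinsics, pixels), "pose" (4x4, takes a point from camera to world coordinates). Camera axes: x right, y down, z forward; pixel columns grow to the right and rows downward; lengths in m; the calibration is good to about 2 mm. A picture is of the moment at which its call begins. get_calibration takes no time and is no camera call.
- env.sign_off(): hands the job in, once; it reports no verdict.
The state is a dict: "time_s": time; "qpos": joint angles; "joint_velocities": joint speeds; "effort": joint torques, N m; "tool_pos": TCP position; "tool_rot": TCP orientation; "force": force on the tool from outside, world axes, zero at the start; "wrist_torque": the same for the moment, N m; "grip_width": finger opening in m.
Only numpy, scipy, OpenCV 4.12 (cv2) and the standard library are available. Lean on these libraries where they do the work, as an engineer would, in place of code of your own. Each camera call takes 0.05 s, during which the arm holds its last target.

## Working session

There is one attempt and no reset: what is moved stays moved. The work goes in short steps, Python scripts to look and compute and a shell command to move; the robot and the scene stay as the last step left them, time stands still between calls to the robot, and variables do not carry over. Pictures are saved under pics/ and viewed, and the job is handed in when it is done.

```bash
ls; mkdir -p pics; python3 - <<'E'
from cell import sensors, vision, env
import cv2
print(sensors.get_obs())
for n in("side","top"):
    cv2.imwrite(f"pics/{n}0.png",vision.read_camera(n)); print(n,vision.get_calibration(n))
print(env.grip_depth)
E
```

```text
pics
{'time_s': 0.0, 'qpos': array([68.01296109, 18.43740201, -4.01630442, 83.17564899,  1.29418201,
       78.54256702, -3.26170367]), 'joint_velocities': array([-0.08843487, -0.08557964, -0.03354524,  0.00755082, -0.04312766,
        0.06031259,  0.07747411]), 'effort': array([ 8.43800026e-04, -4.91284418e+01, -4.03367048e-01, -3.12529171e+01,
       -6.37397985e-02,  4.38465143e-02,  1.52259645e-04]), 'tool_pos': array([ 0.25157492, -0.59872111,  0.22147388]), 'tool_rot': array([ 1.79995114e+02,  1.10412507e-01, -6.72043331e+01]), 'force': array([-0.04136911,  0.06696207,  0.18505495]), 'wrist_torque': array([ 0.04258428,  0.04835156, -0.02860456]), 'grip_width': 0.08680847668073477}
side {'K': array([[504.85844508,   0.        , 273.38992291],
       [  0.        , 504.85844508, 199.84512117],
       [  0.        ,   0.        ,   1.        ]]), 'pose': array([[-0.99128113, -0.06984969,  0.11172621,  0.40437078],
       [-0.13170072,  0.55149372, -0.82371694,  1.26013987],
       [-0.00407993, -0.83124948, -0.55588457,  0.8903353 ],
       [ 0.        ,  0.        ,  0.        ,  1.        ]])}
top {'K': array([[380.0285616 ,   0.        , 282.17133574],
       [  0.        , 380.0285616 , 207.40945824],
       [  0.        ,   0.        ,   1.        ]]), 'pose': array([[ 3.00801157e-04, -9.90652796e-01,  1.36407284e-01,
         4.07318691e-01],
       [-9.99994545e-01,  1.50711642e-04,  3.29969494e-03,
         1.07436347e-01],
       [-3.28941019e-03, -1.36407533e-01, -9.90647346e-01,
         1.05999561e+00],
       [ 0.00000000e+00,  0.00000000e+00,  0.00000000e+00,
         1.00000000e+00]])}
0.0187
```

View pics/side0.png

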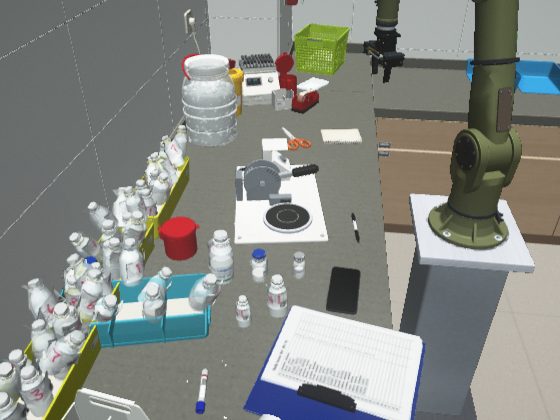

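View pics/top0.png

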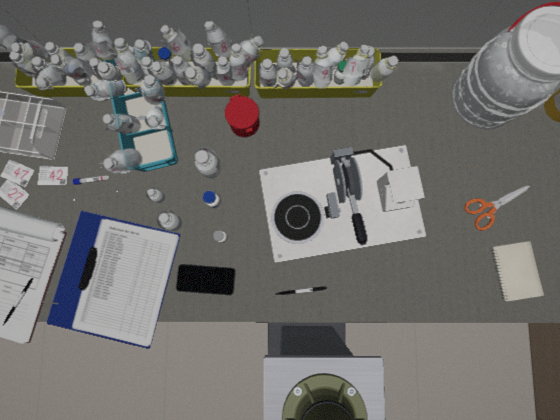

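```bash
cat > h.py <<'E'
from cell import sensors, vision, env
import cv2, numpy as np
C={n:vision.get_calibration(n) for n in("side","top")}
def ray(n,u,v):
    c=C[n];d=np.linalg.inv(c["K"])@[u,v,1];return c["pose"][:3,3],c["pose"][:3,:3]@d
def onz(n,u,v,z):
    o,d=ray(n,u,v);return o+d*(z-o[2])/d[2]
def proj(n,p):
    c=C[n];q=c["pose"][:3,:3].T@(np.asarray(p)-c["pose"][:3,3]);q=c["K"]@q;return q[:2]/q[2]
def tri(a,b):
    A=[];B=[]
    o1,d1=ray("side",*a);o2,d2=ray("top",*b)
    M=np.stack([d1,-d2],1);t=np.linalg.lstsq(M,o2-o1,rcond=None)[0]
    return (o1+t[0]*d1+o2+t[1]*d2)/2, np.linalg.norm(o1+t[0]*d1-o2-t[1]*d2)
E
python3 - <<'E'
import cv2
s=cv2.imread('pics/side0.png');t=cv2.imread('pics/top0.png')
cv2.imwrite('pics/c1.png',cv2.resize(s[220:340,190:350],None,fx=5,fy=5,interpolation=cv2.INTER_CUBIC))
cv2.imwrite('pics/c2.png',cv2.resize(t[140:260,140:300],None,fx=5,fy=5,interpolation=cv2.INTER_CUBIC))
cv2.imwrite('pics/c3.png',cv2.resize(t[135:270,250:430],None,fx=4.4,fy=4.4,interpolation=cv2.INTER_CUBIC))
cv2.imwrite('pics/c4.png',cv2.resize(s[140:250,220:340],None,fx=5,fy=5,interpolation=cv2.INTER_CUBIC))
E
```

```text
(no output)
```

View pics/c1.png

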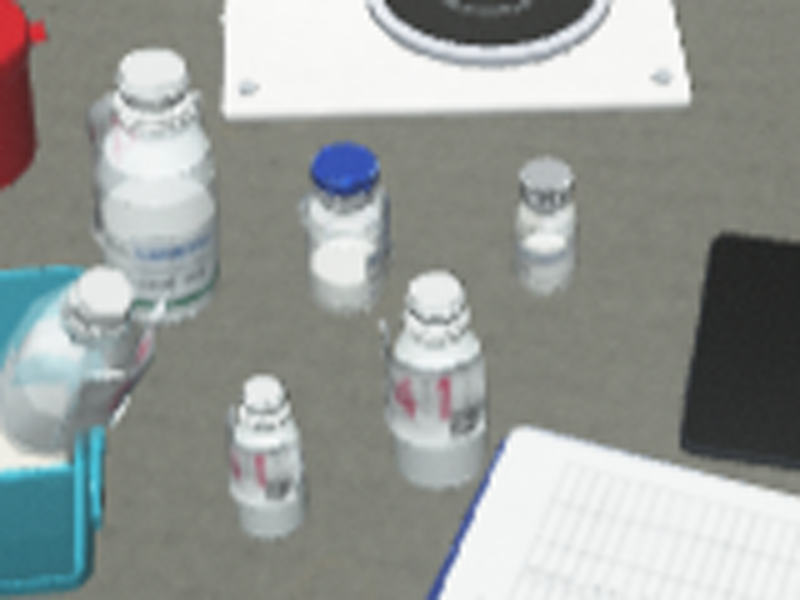

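View pics/c2.png

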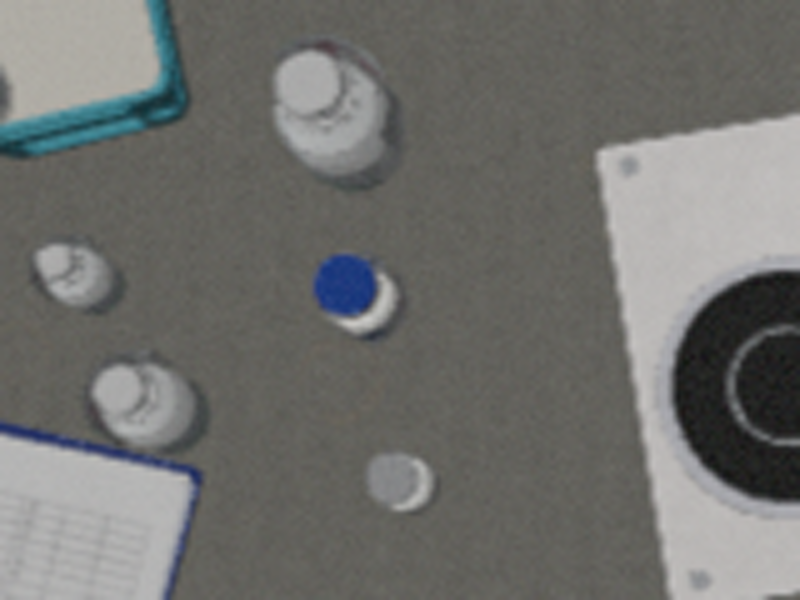

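View pics/c3.png

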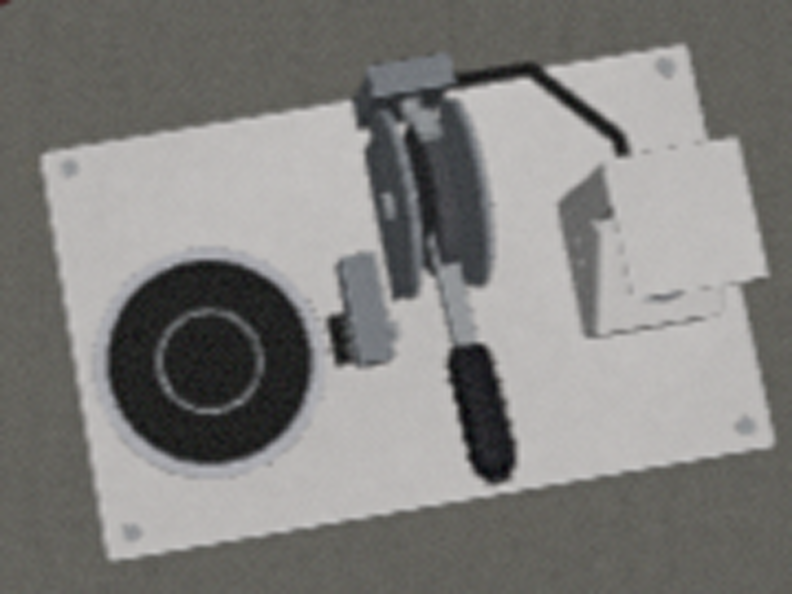

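View pics/c4.png

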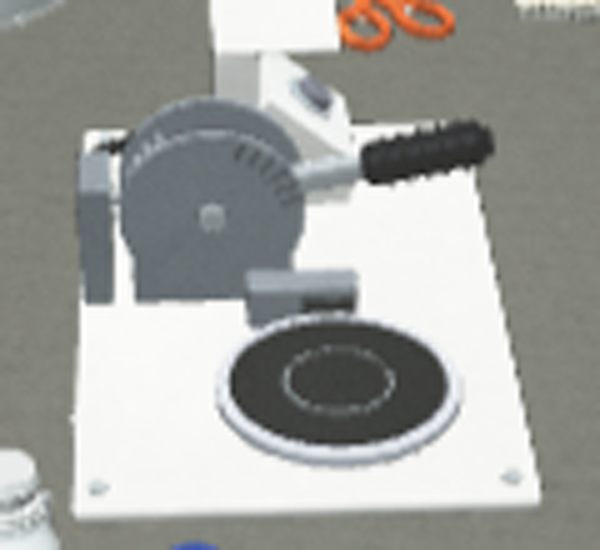

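Side view: big bottle (221,257), small bottle (243,311), middle bottle with "41" slip (277,295), blue-cap vial (259,265), grey-cap vial (299,263); others lie in bins. The middle-sized is (277,295), top view (169,220). Next I measure.

```bash
python3 - <<'E'
from h import *
np.set_printoptions(precision=4,suppress=True)
co=[onz('top',250+u/4.4,135+v/4.4,.012) for u,v in [(42,155),(686,45),(773,447),(108,558)]]
for c in co: print(c)
c=co
print('sides',np.linalg.norm(c[0]-c[1]),np.linalg.norm(c[1]-c[2]))
# yaw from y axis edges
for a,b in((0,1),(3,2)):
    d=c[a]-c[b]; print('yaw',np.arctan2(-d[0],d[1]))
for a,b in((0,3),(1,2)):
    d=c[a]-c[b]; print('yaw',np.arctan2(d[1],d[0]))
def ell(n,x0,y0,x1,y1):
    im=vision.read_camera(n)[y0:y1,x0:x1].max(2)
    m=(im<70).astype('uint8'); m=cv2.morphologyEx(m,cv2.MORPH_CLOSE,np.ones((5,5)))
    cs,_=cv2.findContours(m,cv2.RETR_EXTERNAL,cv2.CHAIN_APPROX_NONE); k=max(cs,key=cv2.contourArea)
    e=cv2.fitEllipse(k); return (e[0][0]+x0,e[0][1]+y0),e[1]
for n,b in(('top',(268,185,322,250)),('side',(262,201,314,233))):
    p,ax=ell(n,*b); print(n,p,ax,onz(n,*p,.036))
T=lambda a,b:tri((190+a[0]/5,220+a[1]/5),(140+b[0]/5,140+b[1]/5))
for nm,a,b in (('large',(152,70),(308,83)),('mid',(436,289),(119,385)),('small',(264,390),(52,262)),('blue',(345,163),(346,287)),('grey',(546,176),(395,480))):
    print(nm,T(a,b))
E
```

```text
[0.6576 0.1748 0.012 ]
[ 0.7301 -0.241   0.012 ]
[ 0.4705 -0.2839  0.012 ]
[0.4017 0.1317 0.012 ]
sides 0.42212202960299683 0.26312843608313796
yaw 0.17277085557467692
yaw 0.16413459920712495
yaw 0.16693023735835244
yaw 0.16376971425093198
top (297.44007301330566, 216.84079933166504) (44.37870788574219, 45.74312210083008) [0.5225 0.0695 0.036 ]
side (286.7021961212158, 215.50627994537354) (25.671035766601562, 39.95606231689453) [0.5269 0.0705 0.036 ]
large (array([0.6628, 0.3115, 0.1391]), np.float64(0.0014396868841853394))
mid (array([0.5131, 0.4103, 0.1042]), np.float64(0.0026899297451640166))
small (array([0.5831, 0.457 , 0.0772]), np.float64(0.0011929669065962568))
blue (array([0.5699, 0.3012, 0.0818]), np.float64(0.002854459123698442))
grey (array([0.4708, 0.2764, 0.0633]), np.float64(0.0036629480333680966))
```

```bash
python3 -m inch --help; python3 -c "
from cell import env,sensors
print(sensors.get_obs()['time_s'])"
```

```text
0.2invalid input: not JSON, or not a number
```

```bash
cat >> h.py <<'E'
from scipy.spatial.transform import Rotation as Ro
Y=0.166; O=np.array([.545,-.063,0]); RS=Ro.from_euler('z',Y).as_matrix()
def st(*p): return O+RS@np.array(p)
def need(target,jawdeg=None):
    o=sensors.get_obs(); R=Ro.from_euler('xyz',o['tool_rot'],degrees=True).as_matrix()
    d=R.T@(np.asarray(target)-o['tool_pos'])
    print('t',round(o['time_s'],2),'pos',o['tool_pos'].round(4),'rot',o['tool_rot'].round(2),'grip',round(o['grip_width'],4),'F',o['force'].round(1))
    print('delta tool xyz mm',(d*1000).round(1))
    if jawdeg is not None:
        w=(jawdeg-o['tool_rot'][2]+90)%180-90; print('turn',-w if R[2,2]<0 else w)
E
python3 - <<'E'
from h import *
g=st(-.062,-.010,.103); print(g, 'turntable',st(0,.135,.036),'button',st(-.005,-.14,.078))
print(proj('top',g),proj('side',g))
for p in [st(-.005,-.14,.078),st(.07,-.01,.075)]: print(proj('side',p),proj('top',p))
need(g+[0,0,.12-.0187],-80.5)
E
```

```text
[ 0.48550466 -0.08310733  0.103     ] turntable [0.52269278 0.07014424 0.036     ] button [ 0.56320215 -0.2019017   0.078     ]
[359.00915192 228.45503705] [305.79460204 169.94489123]
[284.97947363 156.96528186] [401.80430903 199.55619234]
[263.03159578 178.63038294] [347.31141004 180.11344753]
t 0.2 pos [ 0.2516 -0.5989  0.2219] rot [ 1.800e+02  7.000e-02 -6.721e+01] grip 0.0873 F [-0.9  0.4 -0. ]
delta tool xyz mm [-384.9 -415.4   18. ]
turn 13.293267454466758
```

```bash
python3 -m inch '{"dp":[[0,0,0],[0,0,0]],"turn":[6.7,6.6]}' -1 20; python3 - <<'E'
from h import *
need(st(-.062,-.010,.103)+[0,0,.12-.0187],-80.5)
E
```

```text
time_s: 0.45
tool_pos: [0.2517, -0.5991, 0.2222]
tool_rot: [180.0, 0.0, -80.7]
force: [-0.2, 0.0, -0.1]
grip_width: 0.0871
t 0.45 pos [ 0.2517 -0.5991  0.2222] rot [ 1.7999e+02  3.0000e-02 -8.0730e+01] grip 0.0871 F [-0.2  0.  -0.1]
delta tool xyz mm [-471.6 -313.9   18.1]
turn -0.22519717349089774
```

```bash
python3 -m inch '{"dp":[[-0.05,-0.035,0],[-0.05,-0.035,0],[-0.05,-0.035,0],[-0.05,-0.035,0],[-0.05,-0.035,0],[-0.05,-0.035,0],[-0.05,-0.035,0],[-0.05,-0.035,0]],"turn":[0,0,0,0,0,0,0,0]}'; python3 - <<'E'
from h import *
need(st(-.062,-.010,.103)+[0,0,.12-.0187],-80.5)
E
```

```text
time_s: 1.45
tool_pos: [0.4625, -0.1567, 0.2227]
tool_rot: [-180.0, -0.0, -80.5]
force: [0.5, 0.9, -0.9]
grip_width: 0.0869
t 1.45 pos [ 0.4625 -0.1567  0.2227] rot [-1.7997e+02 -4.0000e-02 -8.0520e+01] grip 0.0869 F [ 0.5  0.9 -0.9]
delta tool xyz mm [-68.9 -34.8  18.4]
turn -0.02100589866833502
```

```bash
python3 -m inch '{"dp":[[-0.035,-0.0175,0],[-0.034,-0.0175,0],[0,0,0.03],[0,0,0]],"turn":[0,0,0,0]}'; python3 - <<'E'
from h import *
need(st(-.062,-.010,.103)+[0,0,-.0187],-80.5)
cv2.imwrite('pics/a1.png',cv2.resize(vision.read_camera('side')[60:260,200:420],None,fx=3,fy=3))
E
```

```text
time_s: 1.95
tool_pos: [0.4834, -0.0843, 0.1906]
tool_rot: [179.8, 0.1, -80.5]
force: [0.6, 0.1, -1.2]
grip_width: 0.0869
t 1.95 pos [ 0.4834 -0.0843  0.1906] rot [ 1.7975e+02  8.0000e-02 -8.0460e+01] grip 0.0869 F [ 0.6  0.1 -1.2]
delta tool xyz mm [ -0.7  -2.7 106.3]
turn 0.042813349536359624
```

View pics/a1.png

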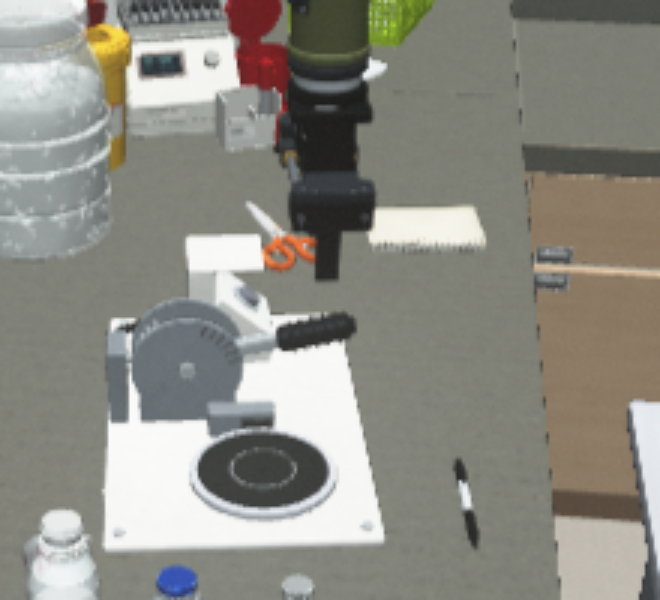

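The open fingers hang right above the grip ((327,255) in the crop, lever grip at (317,332)). Descend straddling it.

```bash
python3 -m inch '{"dp":[[0,-0.001,0.03],[0,-0.001,0.03],[0,0,0.03],[0,0,0.016],[0,0,0],[0,0,0]],"turn":[0,0,0,0,0,0]}'; python3 -m inch '{"dp":[[0,0,0],[0,0,0],[0,0,0],[0,0,0]],"turn":[0,0,0,0]}' 1 20;  python3 - <<'E'
from h import *
need(st(-.062,-.010,.103)+[0,0,-.0187],-80.5)
for b in (.21,.31,.41,.51,.61,.71,.81,.91): print(b,132-135*np.cos(b),135*np.sin(b)-28.1)
E
```

```text
time_s: 2.75
tool_pos: [0.4882, -0.0848, 0.0879]
tool_rot: [-179.9, -0.1, -80.5]
force: [-0.0, 0.1, 0.1]
grip_width: 0.0871
time_s: 3.25
tool_pos: [0.4871, -0.0844, 0.0866]
tool_rot: [-180.0, -0.0, -80.5]
force: [0.6, 0.1, 0.3]
grip_width: 0.0549
t 3.25 pos [ 0.4871 -0.0844  0.0866] rot [-1.80e+02 -1.00e-02 -8.05e+01] grip 0.0549 F [0.6 0.1 0.3]
delta tool xyz mm [-1.6  1.4  2.3]
turn -0.0033157565618324725
0.21 -0.03417348776002882 0.042086479223439
0.31 3.4349680654287056 13.082915919864874
0.41 8.188688919758306 25.71225927789709
0.51 14.179491467823581 37.80392832919251
0.61 21.347517590860278 49.23710711356497
0.71 29.621146741281393 59.897559087907446
0.81 38.91771155151416 69.67876853996924
0.91 49.14432381901044 78.48300485814332
```

```bash
python3 -m inch '{"dp":[[0,0,0],[0,0,0],[0,0,0],[0,0,0]],"turn":[0,0,0,0]}' 1 20
```

```text
time_s: 3.75
tool_pos: [0.4869, -0.084, 0.0864]
tool_rot: [180.0, 0.0, -80.5]
force: [-1.0, 1.9, -0.0]
grip_width: 0.0254
```

```bash
python3 -m inch '{"dp":[[0,-0.001,-0.0065],[0,-0.002,-0.0065],[0,-0.002,-0.0063],[0,-0.0025,-0.0063],[0,-0.003,-0.006],[0,-0.003,-0.006],[0,-0.0036,-0.0057],[0,-0.0036,-0.0057]],"turn":[0,0,0,0,0,0,0,0]}'; python3 -m inch '{"dp":[[0,-0.004,-0.0054],[0,-0.0043,-0.0053],[0,-0.0045,-0.005],[0,-0.0048,-0.0048],[0,-0.0045,-0.004],[0,-0.0045,-0.004],[0,0,0]],"turn":[0,0,0,0,0,0,0]}';  python3 - <<'E'
from h import *
need(st(-.062,-.010,.103)+[0,0,-.0187],-80.5)
o=sensors.get_obs()['tool_pos']+[0,0,.0187]; q=RS.T@(o-O); print(q, np.arctan2(q[2]-.075,.07-q[0])-.21,np.hypot(q[2]-.075,.07-q[0]))
E
```

```text
time_s: 4.75
tool_pos: [0.5068, -0.0806, 0.1358]
tool_rot: [179.9, 0.0, -80.5]
force: [-3.2, 3.6, -2.7]
grip_width: 0.0261
time_s: 5.62
tool_pos: [0.533, -0.076, 0.1642]
tool_rot: [179.9, 0.1, -80.5]
force: [-4.5, 4.1, -2.5]
grip_width: 0.0252
t 5.62 pos [ 0.533  -0.076   0.1642] rot [ 1.7986e+02  6.0000e-02 -8.0480e+01] grip 0.0252 F [-4.5  4.1 -2.5]
delta tool xyz mm [-0.7 47.8 80. ]
turn 0.016638487803277258
[-0.01400612 -0.0108137   0.18289758] 0.69925800465179 0.1367439739045239
```

```bash
python3 -m inch '{"dp":[[0,0,0],[0,0,0],[0,0,0],[0,0,0],[0,0,0],[0,0,0],[0,0,0],[0,0,0]],"turn":[0,0,0,0,0,0,0,0]}' -1 20; python3 -m inch '{"dp":[[0,0,-0.03],[0,0,-0.03],[0,0,-0.03],[-0.02,0.02,0],[-0.05,0.02,0],[-0.06,0,0],[-0.06,0,0],[-0.06,0,0]],"turn":[0,0,0,0,0,0,0,0]}'
python3 - <<'E'
from h import *
need([.513,.41,.2])
im=vision.read_camera('side')
cv2.imwrite('pics/b1.png',cv2.resize(im[100:340,190:390],None,fx=2.5,fy=2.5))
E
```

```text
time_s: 6.62
tool_pos: [0.5337, -0.0766, 0.164]
tool_rot: [180.0, -0.0, -80.5]
force: [0.2, -0.0, 0.9]
grip_width: 0.0859
time_s: 7.62
tool_pos: [0.4526, 0.1651, 0.2543]
tool_rot: [-179.9, -0.0, -80.5]
force: [0.4, 0.4, 0.6]
grip_width: 0.0873
t 7.62 pos [0.4526 0.1651 0.2543] rot [-1.7993e+02 -5.0000e-02 -8.0530e+01] grip 0.0873 F [0.4 0.4 0.6]
delta tool xyz mm [-231.7  -99.8   54.3]
```

View pics/b1.png

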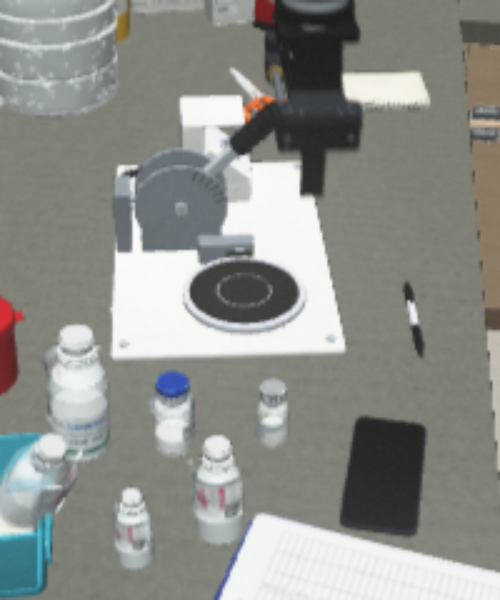

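```bash
python3 - <<'E'
from h import *
for l in (.4,.6,.8):
    a=l+.21; print(l,(proj('side',st(.07-.135*np.cos(a),-.01,.075+.135*np.sin(a)))-[190,100])*2.5, (proj('side',st(.07-.174*np.cos(a),-.01,.075+.174*np.sin(a)))-[190,100])*2.5)
# bottle: cap-top center rays at z=.111
print(onz('side',190+436/5,220+283/5,.111),onz('top',140+119/5,140+385/5,.111))
p=np.array([.513,.409])
for z in(0,.06,.1,.111): print(z,(proj('side',[*p,z])-[190,220])*5,(proj('top',[*p,z])-[140,140])*5)
E
```

```text
0.4 [273.15077564 139.94589514] [300.20990254 123.02716024]
0.6 [258.9415522  125.24414498] [281.98747882 103.7164794 ]
0.8 [241.35929577 113.29197387] [259.24897006  87.9446521 ]
[0.51131302 0.41389996 0.111     ] [0.51369202 0.40824907 0.111     ]
0 [433.76098811 448.94913006] [179.34183539 408.28013679]
0.06 [433.71227821 357.39013314] [147.56654836 397.030609  ]
0.1 [433.67823875 293.40687526] [124.21158355 388.76216046]
0.111 [433.66864642 275.37637178] [117.44937697 386.36811031]
```

```bash
python3 -m inch '{"dp":[[-0.058,-0.024,0],[-0.058,-0.025,0],[-0.058,-0.025,0],[-0.0587,-0.0248,0.014],[0,0,0.02],[0,0,0]],"turn":[0,0,0,0,0,0]}'
python3 - <<'E'
from h import *
need([.512,.411,.0475])
im=vision.read_camera('side'); im2=vision.read_camera('top')
cv2.imwrite('pics/b2.png',np.hstack([cv2.resize(im[160:340,200:360],None,fx=2.5,fy=2.5),cv2.resize(im2[130:310,100:260],None,fx=2.5,fy=2.5)]))
E
```

```text
time_s: 8.43
tool_pos: [0.5105, 0.4036, 0.2181]
tool_rot: [179.8, -0.2, -80.5]
force: [0.3, -0.6, -0.9]
grip_width: 0.0872
t 8.43 pos [0.5105 0.4036 0.2181] rot [ 1.7977e+02 -1.5000e-01 -8.0480e+01] grip 0.0872 F [ 0.3 -0.6 -0.9]
delta tool xyz mm [ -7.5  -3.4 170.6]
```

View pics/b2.png

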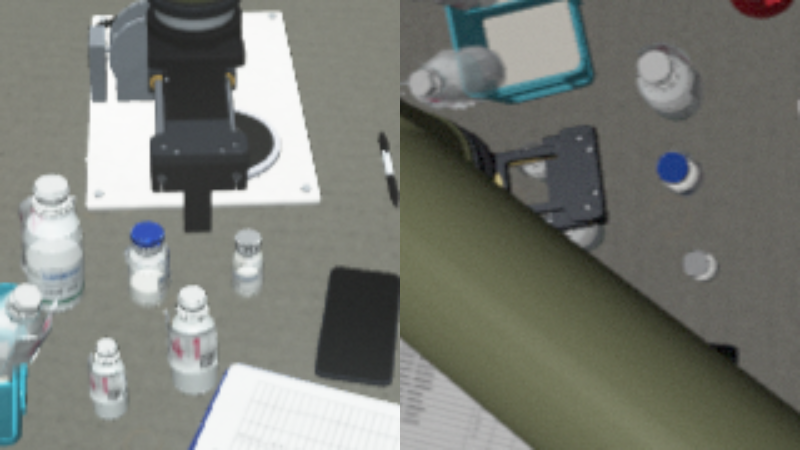

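The gripper is above the "41" bottle (side crop (192,340)); a small correction, then descend.

```bash
python3 -m inch '{"dp":[[-0.003,-0.001,0.03],[-0.002,-0.001,0.03],[0,0,0.03],[0,0,0]],"turn":[0,0,0,0]}'
python3 - <<'E'
from h import *
need([.512,.411,.0475])
E
```

```text
time_s: 9.02
tool_pos: [0.5129, 0.4071, 0.13]
tool_rot: [179.9, -0.2, -80.7]
force: [1.0, -0.1, 1.0]
grip_width: 0.0872
t 9.03 pos [0.5129 0.4071 0.13  ] rot [ 1.7993e+02 -1.7000e-01 -8.0680e+01] grip 0.0872 F [ 1.  -0.1  1. ]
delta tool xyz mm [-4.2  0.1 82.5]
```

```bash
python3 -m inch '{"dp":[[-0.002,0,0.025],[-0.001,0,0.025],[0,0,0.02],[0,0,0.011],[0,0,0],[0,0,0]],"turn":[0,0,0,0,0,0]}'; python3 -m inch '{"dp":[[0,0,0],[0,0,0],[0,0,0],[0,0,0],[0,0,0],[0,0,0],[0,0,0]],"turn":[0,0,0,0,0,0,0]}' 1 15
python3 - <<'E'
from h import *
need([.512,.411,.0475])
im=vision.read_camera('side')
cv2.imwrite('pics/b3.png',cv2.resize(im[160:340,200:360],None,fx=3,fy=3))
E
```

```text
time_s: 9.78
tool_pos: [0.5123, 0.4138, 0.0506]
tool_rot: [-179.9, 0.0, -80.5]
force: [0.1, 0.8, 0.2]
grip_width: 0.0872
time_s: 10.65
tool_pos: [0.5118, 0.4131, 0.0496]
tool_rot: [180.0, -0.0, -80.5]
force: [0.5, 0.7, 0.2]
grip_width: 0.0421
t 10.65 pos [0.5118 0.4131 0.0496] rot [ 1.800e+02 -1.000e-02 -8.051e+01] grip 0.0421 F [0.5 0.7 0.2]
delta tool xyz mm [2.1 0.2 2.1]
```

View pics/b3.png

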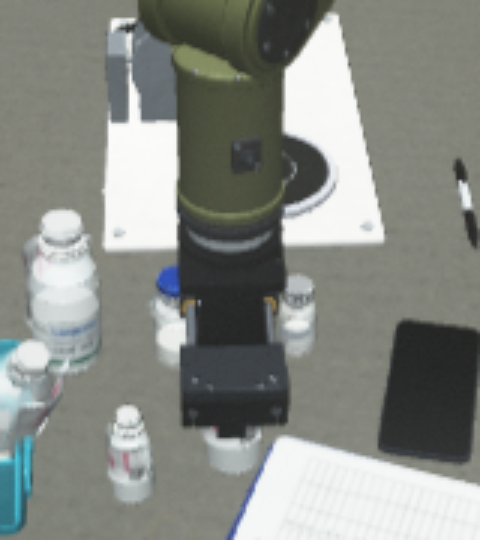

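```bash
python3 -m inch '{"dp":[[0,0,-0.01],[0,0,-0.03],[0,0,-0.035],[0,0,-0.035],[0,0,-0.03],[0,0,0]],"turn":[0,0,0,0,0,0]}'
python3 - <<'E'
from h import *
need([.5235,.070,.19])
E
```

```text
time_s: 11.45
tool_pos: [0.5126, 0.4148, 0.1929]
tool_rot: [-179.7, 0.2, -80.5]
force: [0.9, 0.6, -0.6]
grip_width: 0.0425
t 11.45 pos [0.5126 0.4148 0.1929] rot [-1.7972e+02  1.5000e-01 -8.0490e+01] grip 0.0425 F [ 0.9  0.6 -0.6]
delta tool xyz mm [341.9  46.2   1.8]
```

```bash
python3 -m inch '{"dp":[[0.03,0.004,0],[0.05,0.007,0],[0.055,0.008,0],[0.055,0.008,0],[0.055,0.007,0],[0.05,0.007,0],[0.03,0.003,0],[0.015,0.002,0]],"turn":[0,0,0,0,0,0,0,0]}';python3 -m inch '{"dp":[[0,0,0],[0,0,0]],"turn":[0,0]}'
python3 - <<'E'
from h import *
need([.5235,.070,.0496+.036])
im=vision.read_camera('side'); im2=vision.read_camera('top')
cv2.imwrite('pics/b4.png',np.hstack([cv2.resize(im[90:270,200:360],None,fx=2.5,fy=2.5),cv2.resize(im2[130:310,240:400],None,fx=2.5,fy=2.5)]))
E
```

```text
time_s: 12.45
tool_pos: [0.5219, 0.068, 0.1885]
tool_rot: [179.9, -0.0, -80.7]
force: [-0.4, -0.0, -0.3]
grip_width: 0.0422
time_s: 12.7
tool_pos: [0.5222, 0.0724, 0.1895]
tool_rot: [180.0, 0.1, -80.4]
force: [0.5, 0.7, -1.6]
grip_width: 0.0425
t 12.7 pos [0.5222 0.0724 0.1895] rot [ 1.7999e+02  6.0000e-02 -8.0350e+01] grip 0.0425 F [ 0.5  0.7 -1.6]
delta tool xyz mm [  2.7  -0.9 103.9]
```

View pics/b4.png

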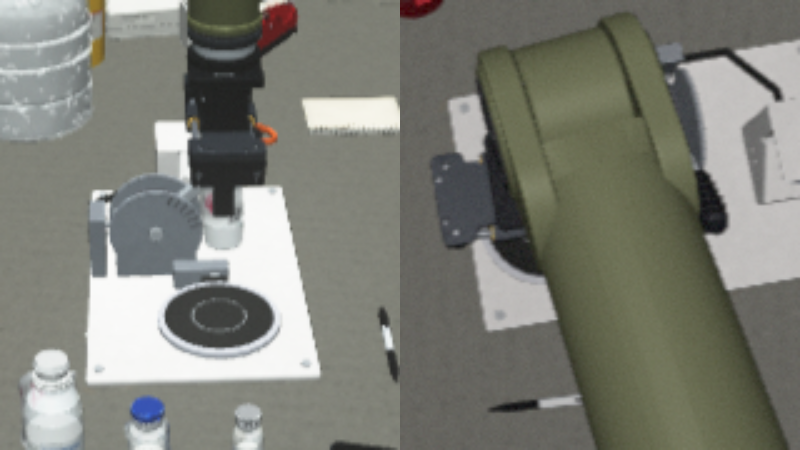

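Bottle hangs upright at side crop (223,230), over the turntable (220,315). Lower it.

```bash
python3 -m inch '{"dp":[[0.001,-0.001,0.025],[0,0,0.03],[0,0,0.025],[0,0,0.012],[0,0,0.006],[0,0,0],[0,0,0]],"turn":[0,0,0,0,0,0,0]}'
python3 - <<'E'
from h import *
need([.5235,.070,.0496+.036])
E
```

```text
time_s: 13.68
tool_pos: [0.5243, 0.0697, 0.0925]
tool_rot: [-179.9, -0.0, -80.5]
force: [-0.6, -0.5, -0.8]
grip_width: 0.0423
t 13.68 pos [0.5243 0.0697 0.0925] rot [-1.7991e+02 -2.0000e-02 -8.0510e+01] grip 0.0423 F [-0.6 -0.5 -0.8]
delta tool xyz mm [-0.4  0.8  6.9]
```

```bash
python3 -m inch '{"dp":[[0,0,0.002],[0,0,0.002],[0,0,0.0015],[0,0,0]],"turn":[0,0,0,0]}'; python3 -m inch '{"dp":[[0,0,0.001],[0,0,0]],"turn":[0,0]}'
```

```text
time_s: 14.18
tool_pos: [0.5235, 0.0694, 0.0859]
tool_rot: [180.0, -0.0, -80.5]
force: [-0.9, -0.2, -1.5]
grip_width: 0.0421
time_s: 14.42
tool_pos: [0.524, 0.0695, 0.0854]
tool_rot: [-180.0, -0.0, -80.5]
force: [0.3, 0.8, 1.0]
grip_width: 0.0426
```

```bash
python3 -m inch '{"dp":[[0,0,0.0005],[0,0,0]],"turn":[0,0]}'; python3 -m inch '{"dp":[[0,0,0],[0,0,0],[0,0,0],[0,0,0],[0,0,0],[0,0,0],[0,0,0],[0,0,0]],"turn":[0,0,0,0,0,0,0,0]}' -1;python3 -m inch '{"dp":[[0,0,-0.02],[0,0,-0.035],[0,0,-0.04],[0,0,-0.04],[0,0.05,-0.02],[0,0.05,0],[0,0,0]],"turn":[0,0,0,0,0,0,0]}'
python3 - <<'E'
from h import *
need(st(-.005,-.14,.078))
print(sensors.get_obs()['qpos'])
im=vision.read_camera('side'); im2=vision.read_camera('top')
cv2.imwrite('pics/b5.png',np.hstack([cv2.resize(im[110:350,200:360],None,fx=2.5,fy=2.5),cv2.resize(im2[100:340,260:420],None,fx=2.5,fy=2.5)]))
E
```

```text
time_s: 14.68
tool_pos: [0.5243, 0.0696, 0.0853]
tool_rot: [-179.9, -0.0, -80.5]
force: [-0.8, 0.4, 6.3]
grip_width: 0.0421
time_s: 15.68
tool_pos: [0.5236, 0.0695, 0.0846]
tool_rot: [180.0, -0.0, -80.5]
force: [-0.0, -1.5, -0.2]
grip_width: 0.0866
time_s: 16.55
tool_pos: [0.4231, 0.0526, 0.2414]
tool_rot: [-179.9, -0.4, -80.6]
force: [1.0, 0.5, 0.3]
grip_width: 0.0867
t 16.55 pos [0.4231 0.0526 0.2414] rot [-179.87   -0.38  -80.58] grip 0.0867 F [1.  0.5 0.3]
delta tool xyz mm [272.9 -96.2 165.4]
[ 42.19662304 -11.9208256  -45.91317197 109.57501738  -8.32549038
  78.72746825 -82.06157837]
```

View pics/b5.png

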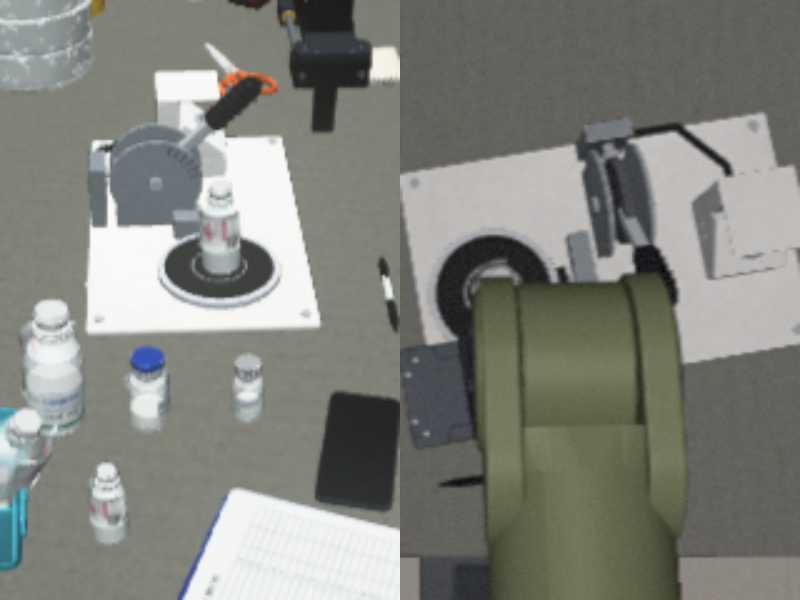

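Side crop: bottle "41" stands inside the bright circle at (220,262), lever still at third notch (235,97), both vials in place. Now the tool must tilt about 40° outward for the button. The documented way I have for this is driving up to the reach limit (joint 6's stop), where the arm can no longer keep pointing down.

```bash
python3 -m inch '{"dp":[[0,0,-0.06],[0,0,-0.06],[0,0,-0.06],[0,0,-0.06],[0,0,-0.06]],"turn":[0,0,0,0,0]}' 1 20
python3 -c "
from h import *
print(sensors.get_obs()['qpos'].round(1))"
```

```text
time_s: 17.27
tool_pos: [0.426, 0.053, 0.5419]
tool_rot: [-179.9, 0.1, -80.5]
force: [0.4, 0.7, -0.1]
grip_width: 0.045
[ 42.3  -6.2 -45.6  71.9  -4.9 112.3 -85.5]
```

```bash
python3 -m inch '{"dp":[[0,0,-0.03],[0,0,-0.03],[0,0,-0.03],[0,0,-0.03]],"turn":[0,0,0,0]}'
python3 -c "
from h import *
print(sensors.get_obs()['qpos'].round(1))"
```

```text
time_s: 17.77
tool_pos: [0.4282, 0.053, 0.6129]
tool_rot: [-176.6, -0.0, -80.5]
force: [-0.4, 0.2, 0.1]
grip_width: 0.0058
[ 38.4  -3.3 -44.4  61.4  -2.8 117.6 -87.8]
```

The tool is indeed tilting outward. Continue.

```bash
python3 -m inch '{"dp":[[0,0,-0.06],[0,0,-0.06],[0,0,-0.06],[0,0,-0.06]],"turn":[0,0,0,0]}'
python3 -c "
from h import *
print(sensors.get_obs()['qpos'].round(1))"
```

```text
time_s: 18.27
tool_pos: [0.4142, 0.0514, 0.7015]
tool_rot: [-165.5, -0.5, -80.5]
force: [0.1, 0.1, -0.4]
grip_width: 0.0006
[ 18.5  -6.6 -23.5  53.9  -3.6 117.6 -87.8]
```

```bash
python3 -m inch '{"dp":[[0,-0.02,-0.055],[0,-0.022,-0.055],[0,-0.025,-0.055],[0,-0.025,-0.055]],"turn":[0,0,0,0]}'
python3 -c "
from h import *
print(sensors.get_obs()['qpos'].round(1))"
```

```text
time_s: 18.77
tool_pos: [0.4425, 0.058, 0.794]
tool_rot: [-154.6, -0.8, -80.6]
force: [0.9, -0.3, 0.1]
grip_width: 0.0006
[ 48.6  -1.7 -55.7  37.9  -1.7 117.6 -89. ]
```

```bash
python3 -m inch '{"dp":[[0,-0.027,-0.055],[0,-0.029,-0.052],[0,-0.031,-0.05],[0,-0.033,-0.05],[0,-0.035,-0.05],[0,-0.035,-0.05]],"turn":[0,0,0,0,0,0]}'
python3 -c "
from h import *
print(sensors.get_obs()['qpos'].round(1))"
```

```text
time_s: 19.52
tool_pos: [0.4434, 0.0572, 0.8922]
tool_rot: [-142.2, -0.7, -80.6]
force: [0.2, 0.1, 0.0]
grip_width: 0.0005
[ -9.3   0.8  -3.9  23.8   3.3 117.6 -91.1]
```

```bash
cat >> h.py <<'E'
BT=st(-.005,-.14,.078); BA=RS@np.array([-np.sin(.7),0,np.cos(.7)])
def axis():
    R=Ro.from_euler('xyz',sensors.get_obs()['tool_rot'],degrees=True).as_matrix()
    print('angle to button axis',np.degrees(np.arccos(-R[:,2]@BA)).round(1)); return R[:,2]
E
python3 -c "
from h import *
axis();need(BT+.10*BA+[0,0,.10]); need(BT+.1*BA)"
```

```text
angle to button axis 2.4
t 19.52 pos [0.4434 0.0572 0.8922] rot [-142.22   -0.66  -80.59] grip 0.0005 F [0.2 0.1 0. ]
delta tool xyz mm [267.9 383.6 513.5]
t 19.52 pos [0.4434 0.0572 0.8922] rot [-142.22   -0.66  -80.59] grip 0.0005 F [0.2 0.1 0. ]
delta tool xyz mm [266.7 444.9 592.5]
```

```bash
python3 -m inch '{"dp":[[0.025,0.02,0.025],[0.025,0.02,0.025],[0.025,0.022,0.03],[0.025,0.022,0.03],[0.025,0.022,0.03],[0.025,0.022,0.03],[0.025,0.022,0.03],[0.025,0.022,0.03]],"turn":[0,0,0,0,0,0,0,0]}'
python3 -c "
from h import *
print(sensors.get_obs()['qpos'].round(1))
axis();need(BT+.10*BA+[0,0,.10])"
```

```text
time_s: 20.52
tool_pos: [0.4851, -0.1268, 0.6458]
tool_rot: [-143.2, -0.5, -80.1]
force: [0.2, -0.3, -0.6]
grip_width: 0.001
[ 37.7 -17.2  -7.   78.6 -24.6  88.3 -55.5]
angle to button axis 3.3
t 20.52 pos [ 0.4851 -0.1268  0.6458] rot [-143.16   -0.53  -80.14] grip 0.001 F [ 0.2 -0.3 -0.6]
delta tool xyz mm [ 83.4 235.3 313.6]
```

```bash
python3 -m inch '{"dp":[[0.012,0.03,0.04],[0.012,0.03,0.04],[0.012,0.03,0.04],[0.012,0.03,0.04],[0.012,0.03,0.04],[0.012,0.03,0.04],[0.008,0.02,0.03],[0,0,0]],"turn":[0,0,0,0,0,0,0,0]}'
python3 -c "
from h import *
print(sensors.get_obs()['qpos'].round(1))
axis();need(BT+.08*BA)"
```

```text
time_s: 21.52
tool_pos: [0.5125, -0.2153, 0.3141]
tool_rot: [-144.3, 0.4, -79.6]
force: [1.0, -0.7, 0.8]
grip_width: 0.0003
[ 41.9 -13.5  -4.5 113.6 -32.   58.5 -30.6]
angle to button axis 4.5
t 21.52 pos [ 0.5125 -0.2153  0.3141] rot [-144.32    0.43  -79.62] grip 0.0003 F [ 1.  -0.7  0.8]
delta tool xyz mm [ -3.5 101.4 142.6]
```

```bash
python3 -m inch '{"dp":[[0,0.025,0.03],[0,0.025,0.035],[-0.001,0.025,0.035],[-0.001,0.02,0.03],[0,0.006,0.01],[0,0,0]],"turn":[0,0,0,0,0,0]}'
python3 - <<'E'
from h import *
axis();need(BT)
o=sensors.get_obs(); R=Ro.from_euler('xyz',o['tool_rot'],degrees=True).as_matrix()
for n in('side','top'): print(n,proj(n,BT),proj(n,o['tool_pos']))
im=vision.read_camera('side'); im2=vision.read_camera('top')
cv2.imwrite('pics/d1.png',np.hstack([cv2.resize(im[110:200,230:330],None,fx=4,fy=4),cv2.resize(im2[140:230,340:440],None,fx=4,fy=4)]))
E
```

```text
time_s: 22.28
tool_pos: [0.515, -0.2138, 0.1471]
tool_rot: [-144.0, 0.1, -79.6]
force: [0.1, -1.0, 0.2]
grip_width: 0.0001
angle to button axis 4.1
t 22.27 pos [ 0.515  -0.2138  0.1471] rot [-1.4395e+02  6.0000e-02 -7.9590e+01] grip 0.0001 F [ 0.1 -1.   0.2]
delta tool xyz mm [-2.9  0.6 85. ]
side [284.97947363 156.96528186] [300.33235375 137.41596315]
top [401.80430903 199.55619234] [416.41447623 214.78706836]
```

View pics/d1.png

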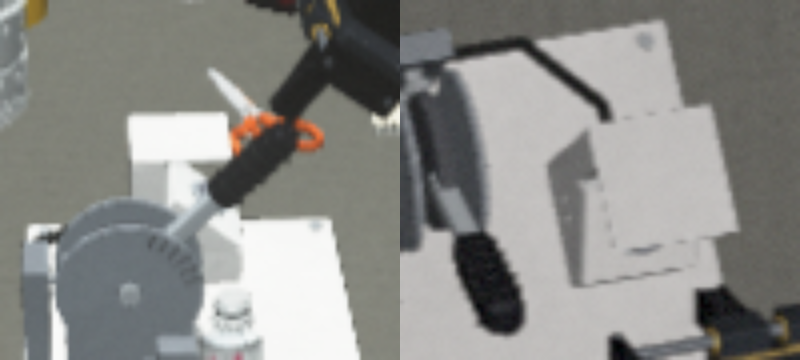

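Top crop: fingertips at (712,297), button's lower rim visible under the hood at (645,248); the line to it is aligned with the tool axis within 3 mm. Advance.

```bash
python3 -m inch '{"dp":[[-0.003,0,0.015],[0,0.0005,0.02],[0,0,0.02],[0,0,0.015],[0,0,0],[0,0,0]],"turn":[0,0,0,0,0,0]}'
python3 - <<'E'
from h import *
axis();need(BT)
E
```

```text
time_s: 23.12
tool_pos: [0.5536, -0.2035, 0.0892]
tool_rot: [-144.0, 0.1, -79.6]
force: [0.6, 0.3, -0.3]
grip_width: 0.0
angle to button axis 4.2
t 23.12 pos [ 0.5536 -0.2035  0.0892] rot [-1.4401e+02  7.0000e-02 -7.9620e+01] grip 0.0 F [ 0.6  0.3 -0.3]
delta tool xyz mm [ 0.2 -1.3 14.8]
```

```bash
python3 -m inch '{"dp":[[0,-0.0005,0.006],[0,-0.0005,0.006],[0,0,0.003],[0,0,0.002],[0,0,0]],"turn":[0,0,0,0,0]}'; python3 -m inch '{"dp":[[0,0,0.002],[0,0,0.001],[0,0,0]],"turn":[0,0,0]}'
python3 - <<'E'
from h import *
o=sensors.get_obs();print('axial',o['force']@axis());need(BT)
im=vision.read_camera('side');cv2.imwrite('pics/d2.png',cv2.resize(im[110:260,220:340],None,fx=4,fy=4))
E
```

```text
time_s: 23.75
tool_pos: [0.564, -0.2011, 0.0755]
tool_rot: [-144.0, 0.1, -79.6]
force: [-0.5, -0.0, -0.0]
grip_width: 0.0006
time_s: 24.12
tool_pos: [0.5658, -0.2009, 0.0733]
tool_rot: [-144.0, 0.1, -79.6]
force: [-2.1, 0.4, 2.7]
grip_width: 0.0005
angle to button axis 4.2
axial -3.3760211236874085
t 24.12 pos [ 0.5658 -0.2009  0.0733] rot [-1.4402e+02  8.0000e-02 -7.9600e+01] grip 0.0005 F [-2.1  0.4  2.7]
delta tool xyz mm [ 0.5 -0.5 -5.5]
```

View pics/d2.png

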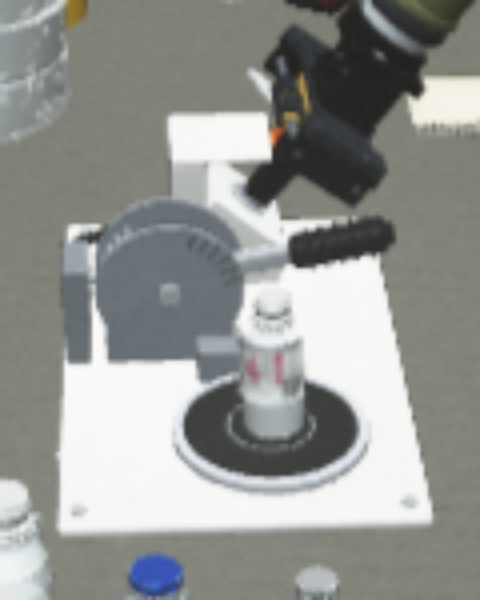

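The lever grip is down at (342,240) and the bottle still stands. Hold a second more, then back off along the axis.

```bash
python3 -m inch '{"dp":[[0,0,0.001],[0,0,0],[0,0,0],[0,0,0],[0,0,0],[0,0,0],[0,0,0],[0,0,0]],"turn":[0,0,0,0,0,0,0,0]}';python3 -m inch '{"dp":[[0,0,-0.01],[0,0,-0.02],[0,0,-0.03],[0,0,-0.03],[0,0,-0.03],[0,0,-0.03],[0,0,0],[0,0,0]],"turn":[0,0,0,0,0,0,0,0]}'
python3 - <<'E'
from h import *
need(BT)
for l in (0,.2): a=l+.21; print(l,(proj('side',st(.07-.135*np.cos(a),-.01,.075+.135*np.sin(a)))-[200,110])*3)
im=vision.read_camera('side');cv2.imwrite('pics/d3.png',cv2.resize(im[110:300,200:340],None,fx=3,fy=3))
b=np.array(vision.read_camera('top'));cv2.imwrite('pics/d4.png',cv2.resize(b[140:270,150:440],None,fx=2.7,fy=2.7))
E
```

```text
time_s: 25.18
tool_pos: [0.5665, -0.2008, 0.0725]
tool_rot: [-144.0, 0.1, -79.6]
force: [-1.3, 0.2, 3.4]
grip_width: 0.0007
time_s: 26.18
tool_pos: [0.4795, -0.2166, 0.193]
tool_rot: [-144.1, 0.1, -79.6]
force: [-0.7, 1.4, -0.3]
grip_width: 0.0006
t 26.18 pos [ 0.4795 -0.2166  0.193 ] rot [-1.4407e+02  1.1000e-01 -7.9600e+01] grip 0.0006 F [-0.7  1.4 -0.3]
delta tool xyz mm [  0.9  -1.3 143. ]
0 [317.42143537 179.71424309]
0.2 [310.1441485  158.04402081]
```

View pics/d3.png

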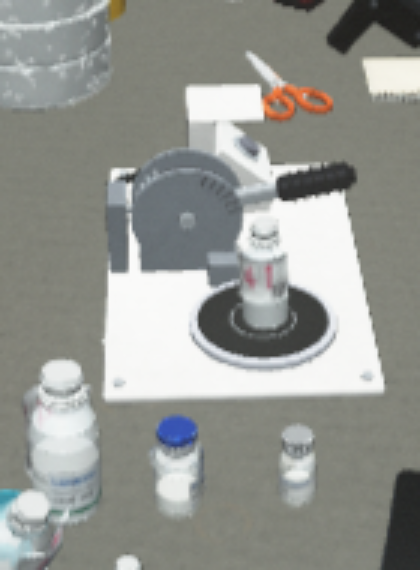

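View pics/d4.png

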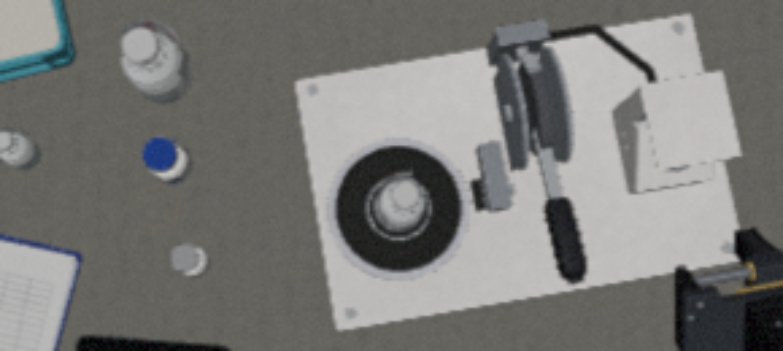

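The lever grip is at (317,180), where a lever angle of 0 predicts it. The bottle stands inside the circle, the vials are in place, and the gripper is well clear.

```bash
python3 -m inch '{"dp":[[0,0,0],[0,0,0]],"turn":[0,0]}'; python3 -c "
from cell import env; print(env.sign_off())"
```

```text
time_s: 26.52
tool_pos: [0.4798, -0.2165, 0.1931]
tool_rot: [-144.1, 0.1, -79.6]
force: [0.6, 0.9, 0.1]
grip_width: 0.0008
the job is handed in; nothing more can be done
None
```

The job is handed in at about 26.5 s of the 69 s allowed. Sign-off gave no verdict, so these results rest on my own checks.

- **Lever:** I gripped it and lifted it to an estimated 0.69 rad, then opened the fingers. It settled at the third notch, judged by where the grip sat in the image.
- **Bottle:** I chose the middle-sized one (the slip shows "41") by comparing the three sizes. It now stands in the middle of the turntable.
- **Button:** The move commands cannot tilt the tool directly. I drove the arm up against its reach limit, where it tilted outward by about 36°, within 4° of the button's axis. I then pressed along that axis for about a second, with 3–4 N at the tool.

In the last pictures the lever grip is where a lever angle of 0 puts it. The bottle is upright inside the bright circle, both vials look unmoved, and the gripper is clear of everything.

I did not measure the button's return separately; it looked out once the fingers had backed off. The two cameras disagreed by up to about 6 mm on the bottle's position before I grasped it. No check failed.

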